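Put the kiln props back on their stepped dowel rack by length

TASK

The kiln has been unpacked: put the four hollow kiln props back on the prop rack, one over each dowel and standing square on the board, in order of length from the shortest prop on the shortest dowel to the tallest prop on the tallest dowel. The unfired bud casting that stands among them is fragile, so leave it standing where it is.

Things in the scene. Friction and masses are not known exactly. Their poses are not given: they have to be found in the camera images.
- prop_1_mid (a point): centre (half-way up, on the axis) of the shortest kiln prop: a plain buff-coloured upright fired-clay tube 40 mm long, 42 mm outside diameter, with a bore of 26 mm right through it, both ends alike; z is the tube's axis; about 80 g, loose, standing on the worktop at the start
- prop_2_mid (a point): centre (half-way up, on the axis) of the second shortest kiln prop: a plain buff-coloured upright fired-clay tube 65 mm long, 42 mm outside diameter, with a bore of 26 mm right through it, both ends alike; z is the tube's axis; about 130 g, loose, standing on the worktop at the start
- prop_3_mid (a point): centre (half-way up, on the axis) of the second tallest kiln prop: a plain buff-coloured upright fired-clay tube 90 mm long, 42 mm outside diameter, with a bore of 26 mm right through it, both ends alike; z is the tube's axis; about 180 g, loose, standing on the worktop at the start
- prop_4_mid (a point): centre (half-way up, on the axis) of the tallest kiln prop: a plain buff-coloured upright fired-clay tube 115 mm long, 42 mm outside diameter, with a bore of 26 mm right through it, both ends alike; z is the tube's axis; about 230 g, loose, standing on the worktop at the start
- dowel_1: the dowel of the prop rack that is cut for the 40 mm prop: a fixed upright round wooden pin 9 mm thick with a tapered tip, standing 30 mm out of the rack's board. Origin on the dowel's axis at its foot, on the board's upper face, which is 23 mm above the worktop; z up along the dowel; x along the row, from the shortest dowel towards the tallest.
- dowel_2: the dowel of the prop rack that is cut for the 65 mm prop: a fixed upright round wooden pin 9 mm thick with a tapered tip, standing 55 mm out of the rack's board. Origin on the dowel's axis at its foot, on the board's upper face, which is 23 mm above the worktop; z up along the dowel; x along the row, from the shortest dowel towards the tallest.
- dowel_3: the dowel of the prop rack that is cut for the 90 mm prop: a fixed upright round wooden pin 9 mm thick with a tapered tip, standing 80 mm out of the rack's board. Origin on the dowel's axis at its foot, on the board's upper face, which is 23 mm above the worktop; z up along the dowel; x along the row, from the shortest dowel towards the tallest.
- dowel_4: the dowel of the prop rack that is cut for the 115 mm prop: a fixed upright round wooden pin 9 mm thick with a tapered tip, standing 105 mm out of the rack's board. Origin on the dowel's axis at its foot, on the board's upper face, which is 23 mm above the worktop; z up along the dowel; x along the row, from the shortest dowel towards the tallest.
- prop_rack: the prop rack: a fixed plywood board 282 mm long (along its x) and 72 mm wide with four dowels in one row, 66 mm apart, rising from one end of the board to the other, each in a round grey felt seat 45 mm wide. Origin under the middle of the board on the worktop; the board's upper face is 23 mm above it; x along the row towards the tallest dowel
- raw_bud_mid (a point): half-way up the raw bud: a loose, unfired white hollow flower-bud casting, 81 x 73 x 69 mm high, standing on the worktop among the props; not to be moved
Not all that is in view belongs to the job. What is shaped like the part that bears prop_2_mid but orange or pink is not meant. Leave any turquoise look-alike of the part that bears prop_1_mid alone.

How it is judged:
By the outcome, as a careful person would: the job done as asked, in the order asked, and still so for the second after the job is handed in, with the robot touching nothing.
It also fails if it takes over 93 s, if anything falls off the work surface, if the arm or the gripper's body presses on something with over 40 N, if the wrist force passes 120 N, or if a joint passes its speed limit or range.

ROBOT

A 6-joint arm with a two-finger parallel gripper is mounted at the origin on a cart in front of the work surface, level with it; the furniture and walls round the work are solid. World frame = base frame: x ahead of the robot, y to its left, z up, the work surface at z = 0. Lengths are in mm, angles in rad, forces in N, time in s.
With the tool pointing down it reaches from about 275 to 1000 mm from the base axis. Payload 8.4 kg.
Tool frame: the origin (TCP) lies midway between the tips of the shut fingers; the grasp point (between the pads) lies 19 mm behind it; z points along the fingers, y is the direction in which the jaws open and shut (so a half turn about z gives the same grasp; the last joint's range is limited). The gripper opens to 85 mm and grips with 20 to 120 N. Pads are 22 mm wide; open, the fingers measure 114 mm over their backs; the gripper's body (76 mm by 85 mm) begins 54 mm behind the grasp point. The pads swing forward as they close: fully open they stand 13 mm farther back than shut.
Start: joints at [-0.002, 0.353, 1.633, -0, 1.155, -0.002], TCP at [625.002, -0, 231.281] pointing down, gripper open.
Joint ranges: [-2.63, 2.63], [-0.92, 2.1], [0.06, 2.66], [-1.3, 4.44], [0, 2.69], [-3.02, 3.02]. Speed limits (rad/s): [2.22, 2.22, 2.79, 3.14, 3.14, 3.14].

INTERFACE

Orientations are given as [roll, pitch, yaw] about the fixed x, y, z axes, in that order (R = Rz(yaw) Ry(pitch) Rx(roll)).
In Python, from rig import r gives the robot as it stands.
- The arm moves only by the tool play_rows, never from a script. Its argument "moves" is a list of rows, each a list of 3 entries, a list of its own where there are three numbers: the turn, a rotation vector about the tool's x, y, z in degrees, then the shift along the tool's x, y, z in mm, then the opening, from 0 (shut) to 1 (fully open). A call has 1 to 20 rows; each row is the pose to reach, as a shift and turn from the pose measured when the call began, along the tool's axes at that moment; what a row does not reach only later rows make up. A row lasts 1/10 s, in which the tool goes at most 50 mm and 8.59 degrees, less where a joint would pass 70% of its speed; a pose out of reach is approached as far as the arm can. A call with a gripper value outside its range is refused whole. The fingers move at their own pace and stop on an object; "newtons" is the grip in N (left out, the last holds). Time passes only in rows, so rows that repeat a pose let the fingers close. It gives the time, the measured TCP pose, the force and the opening at its end, in the units of the state.
- r.sense(): the state, without advancing time (a new reading comes with each control period).
- r.grab_frame(name): name is "scene" or "side" or "wrist"; returns a dict with "color" (400x640x3 uint8, red, green, blue), "K" (3x3 intrinsics, pixels), "rvec" (rotation vector, rad) and "tvec" (3), from world to camera coordinates, as OpenCV has them; the wrist camera has in their place "T_tool_cam" (4x4, takes a point from camera to tool coordinates, whose origin is the TCP and whose axes are the flange's). Camera axes: x right, y down, z forward; pixel columns grow to the right and rows downward; lengths in mm; the calibration is good to about 2 mm. A picture is of the moment at which its call begins: read the wrist's pose just before it. There is no depth.
- r.sign_off(): hands the job in, once; it reports no verdict.
Trained networks look in a picture, given as the dict that the camera call returned (one of the last four; its "shot" number tells which), for a name from the list of things; names that differ only in an ending like _2 or _b are one class to them, and where a whole thing is asked for, a point or a joint stands for the part that bears it (a point fixed in the world has none). Each returns a list of dicts, best first, with "conf" (0 to 1); they miss things now and then, are a little off and sometimes report something else, mostly with a low value. They report only what shows in the picture. A call takes as long as a camera call. They do not tell look-alikes from the thing itself.
- r.silhouettes(picture, name): "mask" (400x640 bool, what is visible of it) and "location" ([column, row] in pixels, amid what is visible of it).
The state is a dict: "clock": time; "qpos": joint angles; "qvel": joint speeds; "joint_efforts": joint torques, N m; "eef_pos": TCP position; "tcp_rot": TCP orientation; "contact_force": force on the tool from outside, world axes, zero at the start; "wrist_torque": the same for the moment, N m; "opening": opening from 0.0 (shut) to 1.0 (fully open).
Only numpy, scipy, OpenCV 4.12 (cv2) and the standard library are available. Lean on these libraries where they do the work, as an engineer would, in place of code of your own. Each camera call takes 0.05 s, during which the arm holds its last target.

## Working session

There is one attempt and no reset: what is moved stays moved. The work goes in short steps, Python scripts to look and compute and a tool call to move; the robot and the scene stay as the last step left them, time stands still between calls to the robot, and variables do not carry over. Pictures are saved under pics/ and viewed, and the job is handed in when it is done.

Besides the shell and the picture viewer there is one more tool, called after ">>>" by a JSON object that holds its "api" and its "payload". play_rows: Moves the arm, as the interface text tells. Its arguments: {"type":"object","properties":{"moves":{"type":"array"},"newtons":{"type":"number"}},"required":["moves"]}

```bash
mkdir -p pics; ls
python3 - <<'E'
from rig import r
import cv2
print(r.sense())
for n in ["scene","side","wrist"]:
    f=r.grab_frame(n); cv2.imwrite(f"pics/a_{n}.png",f["color"][:,:,::-1])
    print(n,{k:v for k,v in f.items() if k!="color"})
E
```

```text
pics
{'clock': 0.0, 'qpos': array([-2.40904213e-03,  3.53652481e-01,  1.63412979e+00,  1.45475613e-05,
        1.15518457e+00, -2.39424696e-03]), 'qvel': array([-0.00016874, -0.00014534,  0.00078727,  0.00043309, -0.00139765,
        0.00017201]), 'joint_efforts': array([-2.03471049e-03, -6.05236173e+01, -3.42063046e+01, -2.62302356e-04,
        9.48130677e-03,  3.61521288e-06]), 'eef_pos': array([6.24531425e+02, 3.99752145e-05, 2.30560826e+02]), 'tcp_rot': array([-3.14021850e+00, -1.65911421e-05,  1.57077564e+00]), 'contact_force': array([0.16302637, 0.58510049, 0.61799365]), 'wrist_torque': array([0.03316166, 0.00194232, 0.03069858]), 'opening': 1.0014742216910564}
scene {'K': array([[424.67109402,   0.        , 322.06031801],
       [  0.        , 424.67109402, 204.37829508],
       [  0.        ,   0.        ,   1.        ]]), 'rvec': array([ 0.87952616, -2.4393577 ,  1.18201814]), 'tvec': array([478.33077609, 199.28910937, 920.86235101]), 'shot': 1}
side {'K': array([[494.80423944,   0.        , 319.59510037],
       [  0.        , 494.80423944, 203.0851632 ],
       [  0.        ,   0.        ,   1.        ]]), 'rvec': array([ 0.19761309, -2.72278235,  1.37209939]), 'tvec': array([ 547.18417656,   43.05334664, 1227.6465836 ]), 'shot': 2}
wrist {'K': array([[335.60797575,   0.        , 319.47051564],
       [  0.        , 335.60797575, 201.54067817],
       [  0.        ,   0.        ,   1.        ]]), 'T_tool_cam': array([[ 2.69582871e-04, -9.59174095e-01, -2.82816163e-01,
         7.14905337e+01],
       [ 9.99999904e-01,  3.56605228e-04, -2.56221749e-04,
        -4.94786524e-01],
       [ 3.46614987e-04, -2.82816067e-01,  9.59174099e-01,
        -1.42146012e+02],
       [ 0.00000000e+00,  0.00000000e+00,  0.00000000e+00,
         1.00000000e+00]]), 'shot': 3}
```

View pics/a_scene.png

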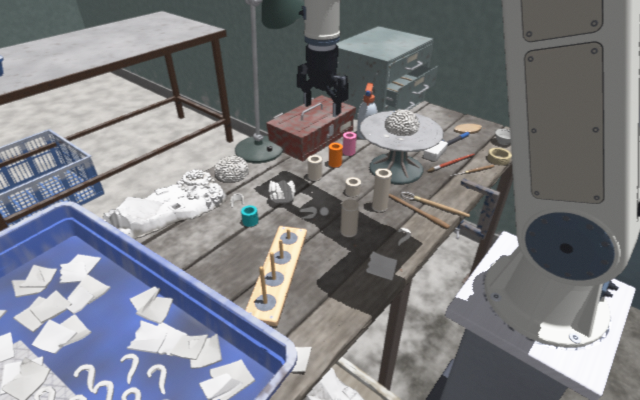

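View pics/a_side.png

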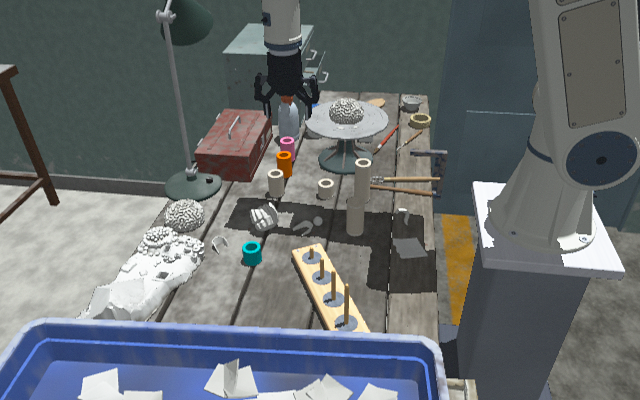

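View pics/a_wrist.png

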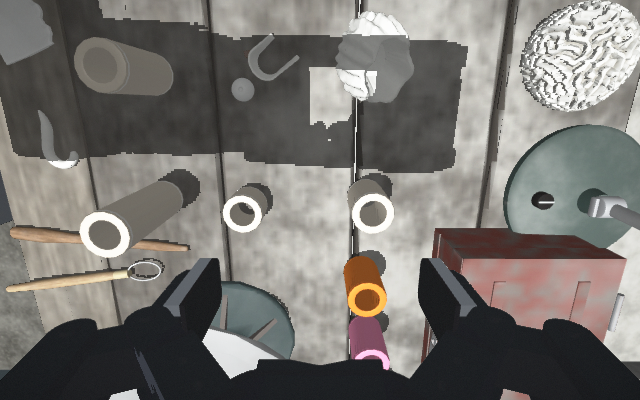

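```bash
cat > h.py <<'E'
import numpy as np, cv2
from scipy.spatial.transform import Rotation as Ro
def cam(f,s=None):
    """returns Rwc(world->cam), t"""
    if "rvec" in f:
        R=cv2.Rodrigues(np.array(f["rvec"]))[0]; return f["K"],R,np.array(f["tvec"])
    T=np.eye(4); T[:3,:3]=Ro.from_euler("xyz",s["tcp_rot"]).as_matrix(); T[:3,3]=s["eef_pos"]
    M=np.linalg.inv(T@f["T_tool_cam"]); return f["K"],M[:3,:3],M[:3,3]
def proj(c,P):
    K,R,t=c; p=(np.atleast_2d(P)@R.T+t)@K.T; return p[:,:2]/p[:,2:]
def plane(c,uv,z):
    K,R,t=c; d=R.T@np.linalg.solve(K,[uv[0],uv[1],1.]); o=-R.T@t
    return o+d*(z-o[2])/d[2]
E
python3 - <<'E'
from rig import r
from h import *
import pickle
out={}
for n in ["scene","side","wrist"]:
    s=r.sense(); f=r.grab_frame(n); c=cam(f,s)
    im=f["color"][:,:,::-1].copy(); out[n]={"c":c,"col":f["color"],"d":{}}
    for nm in ["prop_1_mid","prop_rack","dowel_1","raw_bud_mid"]:
        L=r.silhouettes(f,nm); out[n]["d"][nm]=L
        for l in L:
            ys,xs=np.nonzero(l["mask"])
            if len(xs)==0: continue
            print(n,nm,round(l["conf"],2),np.round(l["location"]),xs.min(),xs.max(),ys.min(),ys.max(),len(xs),np.median(f["color"][l["mask"]],0))
pickle.dump(out,open("a.pkl","wb"))
print(r.sense()["clock"])
E
```

```text
scene prop_1_mid 0.73 [354. 187.] 346 360 178 196 248 [128. 121. 113.]
scene prop_rack 0.67 [277. 283.] 246 306 226 325 2781 [244. 223. 186.]
scene dowel_1 0.72 [260. 286.] 260 266 268 301 138 [132.  109.5  82.5]
scene dowel_1 0.65 [280. 251.] 279 283 239 258 79 [138. 120.  96.]
scene raw_bud_mid 0.97 [284. 189.] 270 295 180 202 508 [139.  138.  136.5]
scene raw_bud_mid 0.2 [313. 168.] 308 322 155 180 344 [126. 119. 112.]
side prop_1_mid 0.84 [250. 257.] 242 261 241 265 424 [ 0. 91. 94.]
side prop_1_mid 0.81 [327. 192.] 317 333 179 199 288 [108. 105.  97.]
side prop_rack 0.55 [325. 294.] 291 368 244 332 2771 [245. 224. 179.]
side dowel_1 0.66 [346. 308.] 344 348 284 324 158 [105.5  87.   59. ]
side dowel_1 0.49 [331. 284.] 331 335 271 300 145 [108.  89.  61.]
side dowel_1 0.36 [313. 252.] 309 313 247 258 51 [117. 100.  69.]
side raw_bud_mid 0.69 [262. 218.] 250 277 203 230 570 [118.  120.  118.5]
wrist prop_1_mid 0.75 [243. 215.] 222 266 187 231 1384 [129.5 126.  119. ]
wrist raw_bud_mid 0.78 [373.  60.] 334 412 11 102 5470 [129. 130. 127.]
0.9
```

Run:
```python
from rig import r
from h import *
import pickle
out=pickle.load(open("a.pkl","rb"))
H={2:65,3:90,4:115}
for n in ["scene","side","wrist"]:
    s=r.sense(); f=r.grab_frame(n); c=cam(f,s)
    for k in [2,3,4]:
        nm=f"prop_{k}_mid"
        L=r.silhouettes(f,nm); out[n]["d"][nm]=L
        for l in L:
            ys,xs=np.nonzero(l["mask"])
            if len(xs)==0: continue
            print(n,nm,round(l["conf"],2),np.round(l["location"]),xs.min(),xs.max(),ys.min(),ys.max(),len(xs),np.median(f["color"][l["mask"]],0),plane(c,l["location"],H[k]/2).round())
    im=f["color"][:,:,::-1].copy()
    cv2.imwrite(f"pics/b_{n}.png",cv2.resize({"scene":im[130:330,200:420],"side":im[130:340,220:440],"wrist":im}[n],None,fx=3 if n!="wrist" else 1.2,fy=3 if n!="wrist" else 1.2,interpolation=cv2.INTER_CUBIC)[:600,:800])
pickle.dump(out,open("a.pkl","wb"))
for n,uv in (("side",(327,189)),("scene",(353,187))): print(plane(out[n]["c"],uv,20).round())
```

```text
scene prop_2_mid 0.8 [311. 167.] 306 322 155 180 328 [123.5 117.  110.5] [683. -24.  32.]
scene prop_2_mid 0.8 [334. 155.] 329 341 143 167 287 [140.  76.  27.] [ 674. -121.   32.]
scene prop_2_mid 0.65 [346. 143.] 343 356 132 155 300 [136.   82.  103.5] [ 689. -207.   32.]
scene prop_3_mid 0.85 [349. 218.] 341 358 199 236 602 [108. 102.  95.] [450. 100.  45.]
scene prop_4_mid 0.58 [381. 190.] 373 392 168 211 652 [116. 110. 104.] [446. -34.  58.]
side prop_2_mid 0.75 [285. 164.] 276 291 152 178 341 [128.  66.   0.] [ 674. -131.   32.]
side prop_2_mid 0.7 [289. 144.] 279 295 136 159 259 [139.  77.  99.] [ 684. -246.   32.]
side prop_2_mid 0.6 [278. 183.] 267 284 170 197 413 [108. 104.  96.] [671. -32.  32.]
side prop_3_mid 0.65 [318. 269.] 320 323 258 278 80 [107.5  89.5  59. ] [511. 290.  45.]
side prop_3_mid 0.56 [355. 218.] 346 364 197 236 688 [105. 101.  92.] [452. 108.  45.]
side prop_4_mid 0.8 [363. 181.] 354 370 159 202 629 [107. 103.  94.] [444. -34.  58.]
side prop_4_mid 0.4 [329. 286.] 330 335 271 300 147 [109.  90.  62.] [480. 346.  58.]
wrist prop_2_mid 0.95 [366. 206.] 346 392 179 232 1872 [139. 133. 124.] [674. -34.  32.]
wrist prop_2_mid 0.89 [363. 289.] 343 386 255 316 2076 [136.  76.  33.] [ 675. -134.   32.]
wrist prop_2_mid 0.72 [370. 343.] 347 388 315 368 1489 [128.  79.  98.] [ 685. -208.   32.]
wrist prop_3_mid 0.95 [117.  65.] 73 172 37 95 4417 [108. 103.  96.] [440. 104.  45.]
wrist prop_4_mid 0.97 [129. 219.] 80 182 181 256 4495 [113. 109. 101.] [434. -40.  58.]
[540. -40.  20.]
[539. -38.  20.]
```

View pics/b_scene.png

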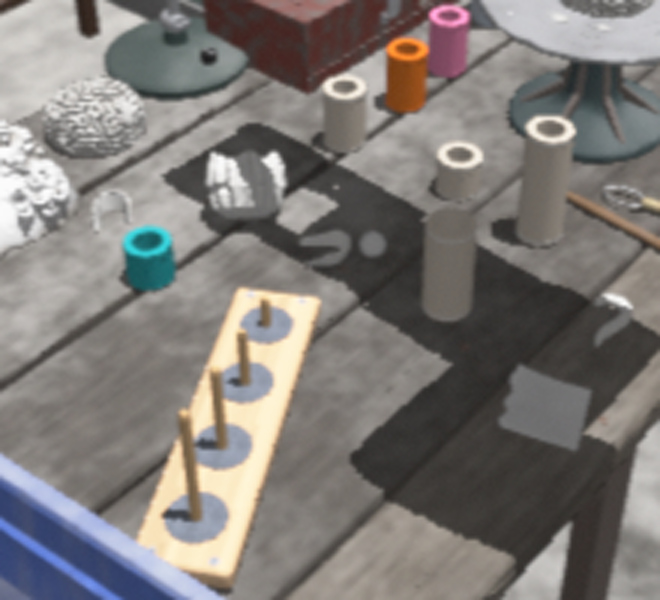

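View pics/b_side.png

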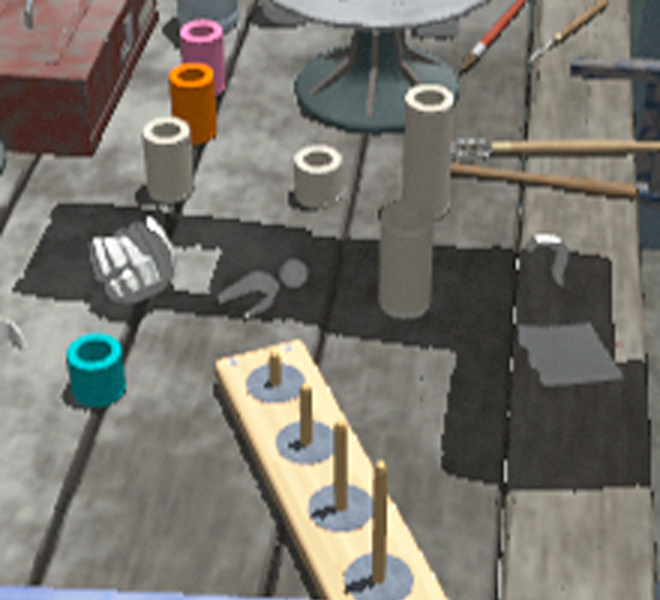

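```bash
cat > fit.py <<'E'
from h import *
import pickle
from scipy.optimize import least_squares, minimize
def cyl(x,y,z0,z1,r=21):
    a=np.linspace(0,2*np.pi,48,endpoint=False); 
    return np.array([[x+r*np.cos(t),y+r*np.sin(t),z] for z in (z0,z1) for t in a])
S=8
def pm(c,P,shape=(400,640)):
    h=cv2.convexHull(proj(c,P).astype(np.float32)); m=np.zeros(shape,np.uint8)
    cv2.fillConvexPoly(m,np.round(h*16).astype(np.int32),1,shift=4); return m>0
def bound(c,m,P):
    """soft loss: centroid + IoU"""
    q=pm(c,P); return 1-(q&m).sum()/max(1,(q|m).sum())
E
python3 - <<'E'
from fit import *
o=pickle.load(open("a.pkl","rb"))
G={1:(540,-39,40),2:(676,-33,65),3:(447,104,90),4:(441,-36,115)}
for k,(x,y,Hh) in G.items():
    items=[]
    for n in o:
        c=o[n]["c"]; best=None
        for l in o[n]["d"][f"prop_{k}_mid"]:
            b=bound(c,l["mask"],cyl(x,y,0,Hh))
            if b<.6 and (best is None or b<best[0]): best=(b,l["mask"])
        if best: items.append((n,c,best[1]))
    def opt(its):
        f=lambda p:sum(bound(c,m,cyl(p[0],p[1],0,Hh)) for _,c,m in its)/len(its)
        rr=min((minimize(f,(x+dx,y+dy),method="Nelder-Mead",options=dict(initial_simplex=[(x+dx,y+dy),(x+dx+8,y+dy),(x+dx,y+dy+8)])) for dx in(-4,4) for dy in (-4,4)),key=lambda q:q.fun)
        return rr.x.round(1),round(rr.fun,3)
    print(k,"all",opt(items),[(i[0],opt([i])) for i in items])
sc=np.array([(265,299),(266,323),(243,333),(245,380),(217,370),(221,444),(185,411),(195,519)])/3+[200,130]
sd=np.array([(276,353),(275,382),(307,386),(305,442),(340,424),(340,506),(380,462),(380,577)])/3+[220,130]
def pts(p):
    u=np.array([np.cos(p[2]),np.sin(p[2])]); P=[]
    for i,h in enumerate((30,55,80,105)):
        q=np.array(p[:2])+u*(i-1.5)*66
        P+= [[*q,23+h],[*q,23]]
    return np.array(P)
print(plane(o["scene"]["c"],sc[1],23),plane(o["scene"]["c"],sc[7],23))
p0=[500,300,2.]
def fr(cs):return least_squares(lambda p:np.concatenate([(proj(o[n]["c"],pts(p))-z).ravel() for n,z in cs]),p0,loss="soft_l1")
for cs in ([("scene",sc),("side",sd)],[("scene",sc)],[("side",sd)]):
    q=fr(cs); print(q.x, np.abs(q.fun).max()); 
    print(pts(q.x)[1::2].round(1).tolist())
    print(q.fun.reshape(-1,2).round(1).tolist())
E
```

```text
1 all (array([542.2, -39.6]), np.float64(0.173)) [('scene', (array([537.7, -38. ]), np.float64(0.173))), ('side', (array([544.4, -41.9]), np.float64(0.127))), ('wrist', (array([543.1, -39.2]), np.float64(0.169)))]
2 all (array([676.1, -31.6]), np.float64(0.123)) [('scene', (array([675.8, -30.3]), np.float64(0.151))), ('side', (array([678.3, -32.3]), np.float64(0.102))), ('wrist', (array([675.4, -30. ]), np.float64(0.093)))]
3 all (array([451.6,  99.2]), np.float64(0.076)) [('scene', (array([448. , 101.9]), np.float64(0.088))), ('side', (array([451.8, 100.9]), np.float64(0.067))), ('wrist', (array([452.4,  99.2]), np.float64(0.057)))]
4 all (array([445.6, -34.1]), np.float64(0.121)) [('scene', (array([443.6, -35.2]), np.float64(0.102))), ('side', (array([447.6, -34.6]), np.float64(0.182))), ('wrist', (array([447.3, -32.7]), np.float64(0.061)))]
[532.56222978 233.54574604  23.        ] [435.12302942 409.06872262  23.        ]
[485.31440666 320.05464664   2.07701493] 1.7897863591290957
[[533.3, 233.5, 23.0], [501.3, 291.2, 23.0], [469.3, 348.9, 23.0], [437.3, 406.6, 23.0]]
[[-0.4, -1.4], [-0.2, -0.2], [-0.9, -1.8], [-0.2, 0.0], [-1.2, -1.5], [0.1, -0.0], [-0.9, -0.5], [0.1, -1.3], [0.0, -0.2], [0.7, 0.3], [0.0, -0.4], [1.1, 0.1], [0.8, -0.8], [0.8, 0.5], [0.9, 0.6], [0.1, 0.9]]
[482.85329055 321.15328595   2.07754462] 1.044262401044307
[[530.9, 234.6, 23.0], [498.9, 292.3, 23.0], [466.8, 350.0, 23.0], [434.8, 407.7, 23.0]]
[[-0.0, -0.7], [0.2, 0.5], [-0.4, -1.0], [0.3, 0.8], [-0.7, -0.7], [0.5, 0.8], [-0.4, 0.4], [0.6, -0.3]]
[486.54072594 319.75316253   2.0777908 ] 0.9834742352833246
[[534.6, 233.2, 23.0], [502.6, 290.9, 23.0], [470.5, 348.6, 23.0], [438.5, 406.3, 23.0]]
[[-0.5, -0.3], [0.2, 0.2], [-0.6, -0.5], [0.5, -0.1], [0.2, -1.0], [0.3, 0.3], [0.3, 0.4], [-0.5, 0.7]]
```

Run:
```python
from fit import *
o=pickle.load(open("a.pkl","rb"))
S,D,W=[o[n]["c"] for n in("scene","side","wrist")]
def tri(a,b):
    A=[];B=[]
    for c,uv in(a,b):
        K,R,t=c;d=R.T@np.linalg.solve(K,[*uv,1.]);d/=np.linalg.norm(d);C=-R.T@t;M=np.eye(3)-np.outer(d,d);A.append(M);B.append(M@C)
    return np.linalg.solve(sum(A),sum(B)).round()
print("bud",plane(S,(284,189),35).round(),plane(D,(262,218),35).round(),plane(W,(373,60),35).round())
print("wheel base",plane(S,(395,170),0).round(), plane(D,(345,160),0).round())
print("disc left",tri((S,(360,125)),(D,(305,118))),"right",tri((S,(442,133)),(D,(388,118))))
print("disc near",[plane(S,(402,155),z).round() for z in(120,150)],[plane(D,(345,138),z).round() for z in(120,150)])
print("toolbox top near corner",tri((S,(306,135)),(D,(248,155))), plane(S,(305,158),0).round())
print("tray corner top",plane(S,(292,350),50).round(),plane(D,(440,340),50).round(), tri((S,(65,205)),(D,(20,325))))
print("tray right near", [plane(D,(440,345),z).round() for z in(-100,0,100)],[plane(S,(295,350),z).round() for z in(-100,0,100)])
print("lamp base", plane(W,(590,195),0).round())
```

```text
bud [667. 108.  35.] [675. 124.  35.] [674. 110.  35.]
wheel base [ 508. -216.    0.] [ 512. -225.    0.]
disc left [ 616. -169.  148.] right [ 395. -245.  145.]
disc near [array([ 447., -127.,  120.]), array([424., -83., 150.])] [array([ 504., -142.,  120.]), array([498., -89., 150.])]
toolbox top near corner [ 769. -101.   75.] [765. -90.   0.]
tray corner top [306. 466.  50.] [267. 444.  50.] [1030.  528.   56.]
tray right near [array([ 244.,  335., -100.]), array([259., 415.,   0.]), array([275., 495., 100.])] [array([ 371.,  394., -100.]), array([325., 440.,   0.]), array([279., 485., 100.])]
lamp base [937. -31.   0.]
```

Run:
```python
from fit import *
o=pickle.load(open("a.pkl","rb"))
for n in("scene","side"):
    K,R,t=o[n]["c"]
    for z in (231,300,350,400,500):
        P=np.array([625,0,z]); print(n,z,proj(o[n]["c"],P).round(),"mm/px",((R@P+t)[2]/K[0,0]).round(2))
    u=cv2.resize(o[n]["col"][:150,200:440],None,fx=3,fy=3)[:,:,::-1]; cv2.imwrite(f"pics/c_{n}.png",u)
    # disc ellipse check
    a=np.linspace(0,6.28,40)
```

```text
scene 231 [[321. 114.]] mm/px 2.56
scene 300 [[321.  89.]] mm/px 2.46
scene 350 [[321.  69.]] mm/px 2.39
scene 400 [[321.  48.]] mm/px 2.31
scene 500 [[321.   1.]] mm/px 2.17
side 231 [[288. 123.]] mm/px 2.37
side 300 [[286.  96.]] mm/px 2.29
side 350 [[285.  75.]] mm/px 2.23
side 400 [[284.  53.]] mm/px 2.17
side 500 [[281.   5.]] mm/px 2.05
```

View pics/c_side.png

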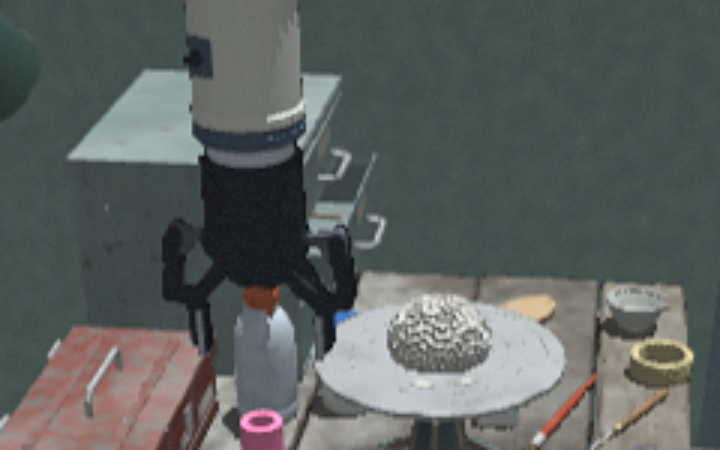

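View pics/c_scene.png

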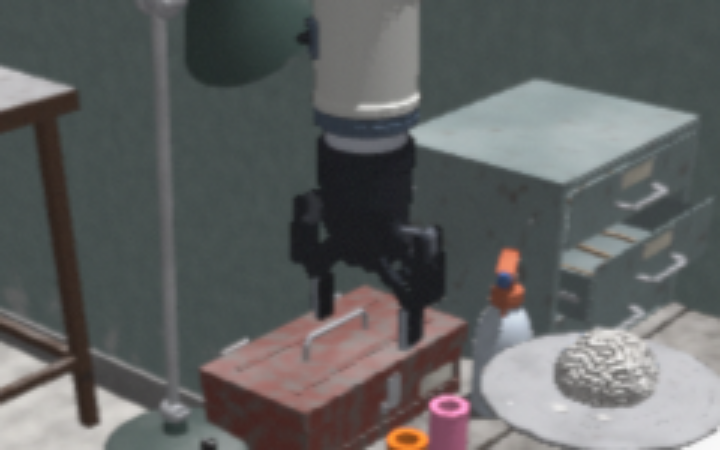

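>>> {"api": "play_rows", "payload": {"moves": [[[0,0,0],[-20,-40,50],0.8],[[0,-5,0],[-43,-82,90],0.8],[[0,-10,0],[-43,-82,130],0.8],[[0,-10,0],[-43,-82,140],0.8],[[0,-10,0],[-43,-82,140],0.8],[[0,-10,0],[-43,-82,140],0.8]], "newtons": 40}}

```text
clock: 2.1
eef_pos: [543.8, -42.9, 91.9]
tcp_rot: [3.141, 0.174, 1.571]
contact_force: [0.5, 0.1, 0.4]
opening: 0.801
```

```bash
cat > look.py <<'E'
from rig import r
from fit import *
import sys
def look(n,tag,props=(),rack=None):
    s=r.sense(); f=r.grab_frame(n); c=cam(f,s); im=f["color"][:,:,::-1].copy()
    for k in props:
        x,y,z0,H=k
        for z in (z0,z0+H):
            p=proj(c,cyl(x,y,z,z)[:48]); cv2.polylines(im,[np.int32(np.round(p))],True,(0,255,0),1)
    if rack is not None:
        for i,h in enumerate((30,55,80,105)):
            q=np.array(rack[:2])+66*(i-1.5)*np.array([np.cos(rack[2]),np.sin(rack[2])])
            a,b=proj(c,[[*q,23],[*q,23+h]]); cv2.line(im,tuple(map(int,a)),tuple(map(int,b)),(0,0,255),1)
    cv2.imwrite(f"pics/{tag}.png",im)
    print(round(s["clock"],2),s["eef_pos"].round(1),np.degrees(s["tcp_rot"]).round(1),s["contact_force"].round(1),round(s["opening"],3))
    return s,f,c
E
python3 -c "
from look import *
look('wrist','d1',[(542,-40,0,40),(676,-32,0,65),(451,100,0,90),(447,-34,0,115)])
look('side','d2')"
```

```text
2.1 [543.8 -42.9  91.9] [180.  10.  90.] [0.5 0.1 0.4] 0.801
2.15 [544.7 -43.   92.7] [179.9  10.   90. ] [ 0.2 -0.5  0.6] 0.804
```

View pics/d1.png

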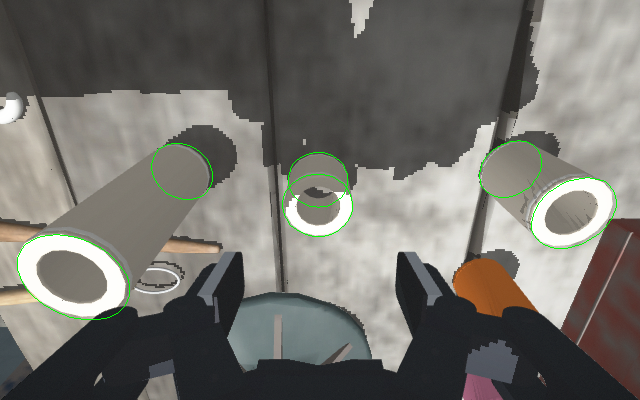

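View pics/d2.png

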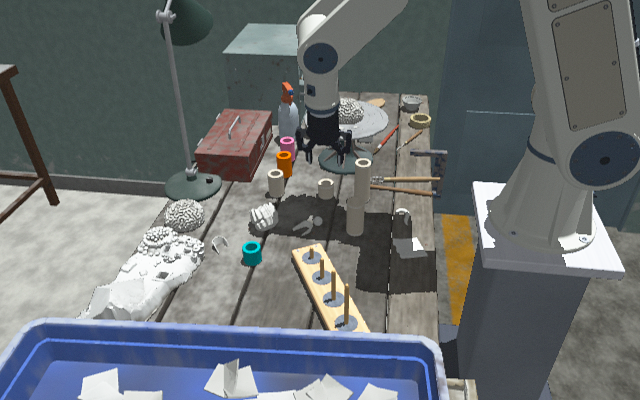

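>>> {"api": "play_rows", "payload": {"moves": [[[0,0,0],[5,-1,28],0.8],[[0,0,0],[10,-2,55],0.8],[[0,0,0],[14.5,-2,83],0.8],[[0,0,0],[14.5,-2,83],0.8],[[0,0,0],[14.5,-2,83],0],[[0,0,0],[14.5,-2,83],0],[[0,0,0],[14.5,-2,83],0],[[0,0,0],[14.5,-2,83],0],[[0,0,0],[14.5,-2,83],0],[[0,0,0],[14.5,-2,83],0],[[0,0,0],[14.5,-2,83],0]], "newtons": 40}}

```text
clock: 3.3
eef_pos: [544.9, -43.2, 10.8]
tcp_rot: [3.135, 0.174, 1.57]
contact_force: [-0.9, 0.1, 8.4]
opening: 0.475
```

```bash
cat > go.py <<'E'
from rig import r
from h import *
def go(pos,yaw):  # target TCP world, yaw change deg about world z
    s=r.sense(); R=Ro.from_euler("xyz",s["tcp_rot"])
    d=np.array(pos)-s["eef_pos"]; rv=R.inv().apply([0,0,yaw]); print("at",s["eef_pos"].round(1),np.degrees(s["tcp_rot"]).round(1),"turn",rv.round(1),"shift",R.inv().apply(d).round(1))
E
python3 -c "
from go import *
s=r.sense();p=s['eef_pos']
go(p+[0,0,110],0); go([534.6,230.7,121],29)"
```

```text
at [544.9 -43.2  10.8] [179.6  10.   89.9] turn [0. 0. 0.] shift [ -19.1    0.7 -108.3]
at [544.9 -43.2  10.8] [179.6  10.   89.9] turn [ -5.    0.2 -28.6] shift [ 250.6   -9.6 -156.1]
```

>>> {"api": "play_rows", "payload": {"moves": [[[0,0,0],[-3,0,-16],0],[[0,0,0],[-8,0,-45],0],[[0,0,0],[-13.5,0,-77],0],[[0,0,0],[-19,0.7,-108],0],[[0,0,0],[5,0,-112],0],[[-0.7,0,-4],[35,-1,-118],0],[[-1.4,0,-8],[65,-2,-123],0],[[-2.1,0,-12],[95,-3,-129],0],[[-2.8,0,-16],[125,-4,-134],0],[[-3.5,0,-20],[155,-5,-139],0],[[-4.2,0,-24],[185,-6,-144],0],[[-5,0.2,-28.6],[215,-8,-150],0],[[-5,0.2,-28.6],[240,-9,-154],0],[[-5,0.2,-28.6],[250.6,-9.6,-156],0],[[-5,0.2,-28.6],[250.6,-9.6,-156],0],[[-5,0.2,-28.6],[250.6,-9.6,-156],0]]}}

```text
clock: 4.9
eef_pos: [534.6, 230.1, 121.3]
tcp_rot: [3.136, 0.174, 2.076]
contact_force: [-0.1, -0.9, -0.8]
opening: 0.468
```

```bash
python3 -c "
from look import *
R=(485.3,320.05,2.077)
look('wrist','e1',[],R)
look('side','e2',[],R)
look('scene','e3',[],R)
im=cv2.imread('pics/e2.png')[130:340,220:440];im3=cv2.imread('pics/e3.png')[130:340,200:420]
cv2.imwrite('pics/e4.png',cv2.resize(np.hstack([im,im3]),None,fx=1.8,fy=1.8,interpolation=2))
"
```

```text
4.9 [534.6 230.1 121.3] [179.7  10.  119. ] [-0.1 -0.9 -0.8] 0.468
4.95 [534.6 229.7 121.1] [179.7  10.  118.9] [ 0.1 -0.1 -0.6] 0.475
5.0 [534.6 229.5 121.1] [179.7  10.  118.9] [-0.5  0.3 -0.8] 0.475
```

View pics/e1.png

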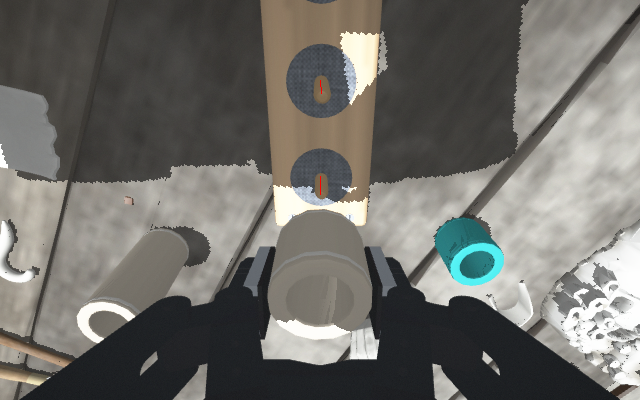

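View pics/e4.png

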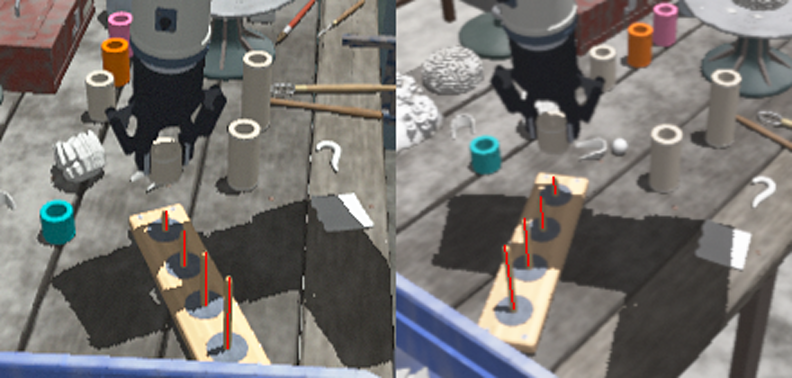

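```bash
python3 -c "
from look import *
from go import go
look('wrist','f1',[(533,232.3,110.4,40)])
go([534.6,230.7,34.5],0);go([534.6,230.7,40],0)
"
```

```text
5.05 [534.6 229.6 121. ] [179.7  10.  118.9] [ 0.  -0.5 -0.9] 0.478
at [534.7 229.7 121. ] [179.7  10.  118.9] turn [0. 0. 0.] shift [15.9 -0.1 85. ]
at [534.7 229.7 121. ] [179.7  10.  118.9] turn [0. 0. 0.] shift [15.  -0.  79.6]
```

View pics/f1.png

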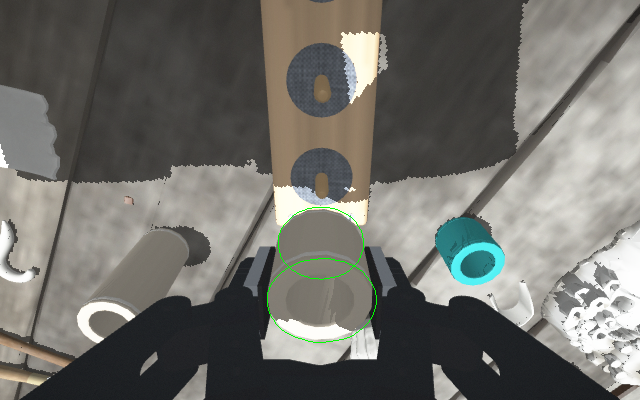

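>>> {"api": "play_rows", "payload": {"moves": [[[0,0,0],[5,0,25],0],[[0,0,0],[10,0,50],0],[[0,0,0],[13,0,70],0],[[0,0,0],[15,0,79],0],[[0,0,0],[15.8,0,84],0],[[0,0,0],[15.9,0,84.5],0],[[0,0,0],[15.9,0,84.5],0]]}}

```text
clock: 5.8
eef_pos: [535.2, 230.9, 35.7]
tcp_rot: [3.135, 0.174, 2.075]
contact_force: [-0.1, -0.0, -0.6]
opening: 0.472
```

```bash
python3 -c "
from look import *
R=(485.3,320.05,2.077)
look('side','g2',[(533.3,233.5,23,40)])
look('scene','g3',[(533.3,233.5,23,40)])
im=cv2.imread('pics/g2.png')[130:340,220:440];im3=cv2.imread('pics/g3.png')[130:340,200:420]
cv2.imwrite('pics/g4.png',cv2.resize(np.hstack([im,im3]),None,fx=1.8,fy=1.8,interpolation=2))
"
```

```text
5.8 [535.2 230.9  35.7] [179.6  10.  118.9] [-0.1 -0.  -0.6] 0.472
5.85 [535.2 231.   35.9] [179.6  10.  118.9] [ 0.2  0.4 -0.7] 0.471
```

View pics/g4.png

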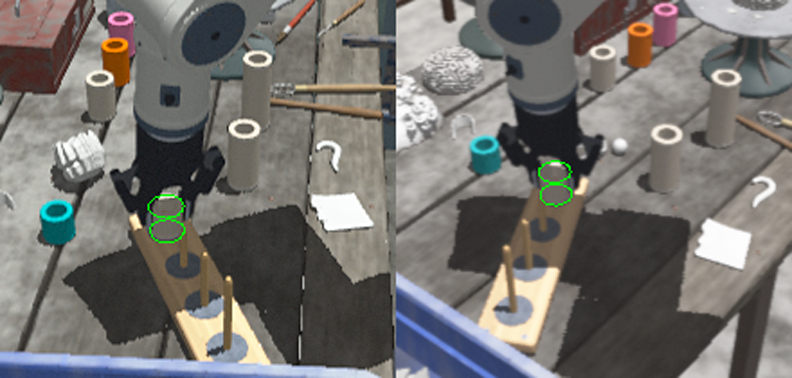

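>>> {"api": "play_rows", "payload": {"moves": [[[0,0,0],[0.3,0,1.5],0],[[0,0,0],[0.5,0,2.5],0],[[0,0,0],[0.5,0,2.5],0],[[0,0,0],[0.5,0,2.5],0.65],[[0,0,0],[0.5,0,2.5],0.75],[[0,0,0],[0.5,0,2.5],0.8],[[0,0,0],[0.5,0,2.5],0.8],[[0,0,0],[-4,0,-22],0.8],[[0,0,0],[-9,0,-50],0.8],[[0,0,0],[-17,0,-98],0.8],[[0,0,0],[-23,0,-130],0.8],[[0,0,0],[-23,0,-130],0.8]]}}

```text
clock: 7.1
eef_pos: [537.0, 231.8, 172.9]
tcp_rot: [3.126, 0.174, 2.074]
contact_force: [-0.4, -0.1, -1.1]
opening: 0.799
```

```bash
python3 -c "
from look import *
from go import go
R=(485.3,320.05,2.077)
look('wrist','h1',[(533.3,233.5,23,40)],R)
go([676,-32,180],-29)
"
```

```text
7.1 [537.  231.8 172.9] [179.1  10.  118.8] [-0.4 -0.1 -1.1] 0.799
at [535.8 231.2 170.4] [179.3  10.  118.8] turn [ 5.  -0.3 28.6] shift [-295.3   -4.6   42.2]
```

View pics/h1.png

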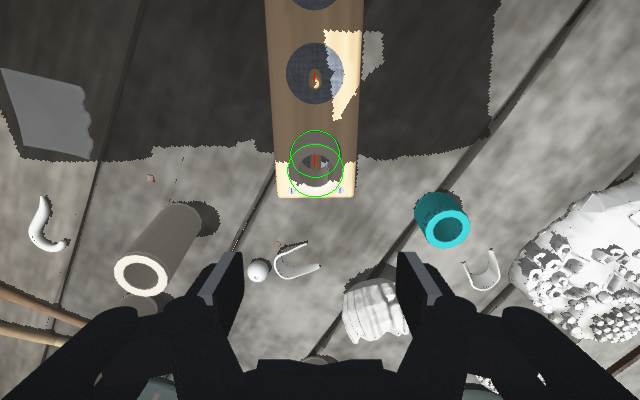

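```bash
cat > go.py <<'E'
from rig import r
from h import *
def go(pos,yaw,tilt=None):
    """absolute: TCP world pos, yaw deg (tool pointing down)"""
    s=r.sense(); R=Ro.from_euler("xyz",s["tcp_rot"]); T=Ro.from_euler("xyz",[180,0,yaw],degrees=True)
    d=np.array(pos)-s["eef_pos"]; rv=np.degrees((R.inv()*T).as_rotvec())
    print("at",s["eef_pos"].round(1),np.degrees(s["tcp_rot"]).round(1),"turn",rv.round(1),"shift",R.inv().apply(d).round(1))
E
python3 -c "
from go import *
go([676,-32,120],90);go([676,-31.5,28],90)"
```

```text
at [535.8 231.2 170.4] [179.3  10.  118.8] turn [ 3.2  9.6 28.8] shift [-284.9   -5.3  101.3]
at [535.8 231.2 170.4] [179.3  10.  118.8] turn [ 3.2  9.6 28.8] shift [-268.6   -6.2  191.8]
```

>>> {"api": "play_rows", "payload": {"moves": [[[0.5,1.5,4.5],[-40,-1,10],0.8],[[1,3,9],[-85,-2,20],0.8],[[1.5,4.5,14],[-130,-3,35],0.8],[[2,6,18],[-175,-4,52],0.8],[[2.5,7.5,23],[-220,-4.5,72],0.8],[[3,9,27],[-260,-5,90],0.8],[[3.2,9.6,28.8],[-284.9,-5.3,101.3],0.8],[[3.2,9.6,28.8],[-284.9,-5.3,101.3],0.8],[[3.2,9.6,28.8],[-284.9,-5.3,101.3],0.8]]}}

```text
clock: 8.05
eef_pos: [674.9, -32.4, 118.1]
tcp_rot: [-3.139, -0.0, 1.57]
contact_force: [-0.1, 0.2, 0.1]
opening: 0.803
```

```bash
python3 -c "
from look import *
from go import go
look('wrist','i1',[(676,-32,0,65)])
go([676,-31.5,28],90)
"
```

```text
8.05 [674.9 -32.4 118.1] [-179.8   -0.    90. ] [-0.1  0.2  0.1] 0.803
at [674.9 -31.5 118.7] [-179.9   -0.    90. ] turn [-0.1 -0.   0. ] shift [-0.   1.3 90.7]
```

View pics/i1.png

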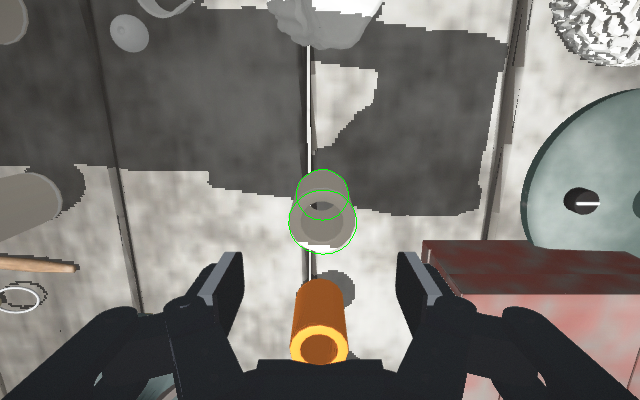

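>>> {"api": "play_rows", "payload": {"moves": [[[0,0,0],[0,1,25],0.8],[[0,0,0],[0,1,55],0.8],[[0,0,0],[0,1,80],0.8],[[0,0,0],[0,1,90],0.8],[[0,0,0],[0,1,90],0.8],[[0,0,0],[0,1,90],0],[[0,0,0],[0,1,90],0],[[0,0,0],[0,1,90],0],[[0,0,0],[0,1,90],0],[[0,0,0],[0,1,90],0],[[0,0,0],[0,1,90],0]], "newtons": 45}}

```text
clock: 9.2
eef_pos: [676.9, -31.3, 30.5]
tcp_rot: [3.141, -0.0, 1.571]
contact_force: [-1.4, 1.9, 8.3]
opening: 0.473
```

```bash
python3 -c "
from go import *
s=r.sense();p=s['eef_pos'];print(p,s['opening'],s['contact_force'])
go(p+[0,0,120],90)
# dowel2 avg
u=np.array([np.cos(2.077),np.sin(2.077)]);c=np.array([485.3,320.05])
for i in range(4): print(c+u*(i-1.5)*66)
go([501.3,291.2,180],119)
"
```

```text
[676.87286039 -31.28269106  30.47769643] 0.4730626586561393 [-1.35306971  1.91479764  8.3170255 ]
at [676.9 -31.3  30.5] [180.  -0.  90.] turn [ 0. -0.  0.] shift [ 1.0e-01  0.0e+00 -1.2e+02]
[533.30119085 233.46544204]
[501.30039695 291.18848068]
[469.29960305 348.91151932]
[437.29880915 406.63455796]
at [676.9 -31.3  30.5] [180.  -0.  90.] turn [  0.  -0. -29.] shift [ 322.6 -175.4 -149.4]
```

>>> {"api": "play_rows", "payload": {"moves": [[[0,0,0],[0,0,-18],0],[[0,0,0],[0,0,-50],0],[[0,0,0],[0,0,-85],0],[[0,0,0],[2,0,-120],0],[[0,0,-2],[25,-12,-135],0],[[0,0,-5],[60,-32,-149],0],[[0,0,-9],[95,-51,-149],0],[[0,0,-13],[130,-70,-149],0],[[0,0,-17],[165,-89,-149],0],[[0,0,-21],[200,-108,-149],0],[[0,0,-25],[235,-127,-149],0],[[0,0,-29],[270,-147,-149],0],[[0,0,-29],[300,-163,-149],0],[[0,0,-29],[318,-173,-149],0],[[0,0,-29],[322.6,-175.4,-149],0],[[0,0,-29],[322.6,-175.4,-149],0],[[0,0,-29],[322.6,-175.4,-149],0]]}}

```text
clock: 10.9
eef_pos: [501.8, 290.5, 180.2]
tcp_rot: [3.14, 0.0, 2.077]
contact_force: [-0.0, -0.0, -1.3]
opening: 0.474
```

```bash
python3 -c "
from look import *
from go import go
R=(485.3,320.05,2.077)
look('wrist','j1',[(533.3,233.5,23,40),(501.3,291.2,149,65)],R)
go([501.3,291.2,54.5],119)
look('scene','j3',[])
cv2.imwrite('pics/j4.png',cv2.resize(cv2.imread('pics/j3.png')[100:340,180:440],None,fx=2.2,fy=2.2,interpolation=2))
"
```

```text
10.9 [501.8 290.5 180.2] [179.9   0.  119. ] [-0.  -0.  -1.3] 0.474
at [501.9 290.3 180. ] [180.   0. 119.] turn [ 0.  0. -0.] shift [  1.1  -0.2 125.5]
10.95 [501.9 290.3 180. ] [180.   0. 119.] [-0.1 -1.  -1.1] 0.471
```

View pics/j1.png

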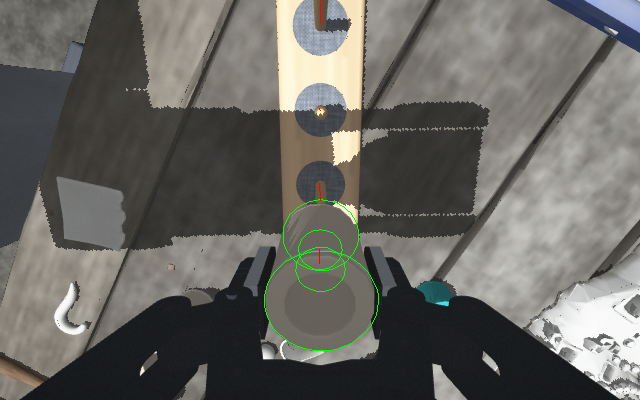

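View pics/j4.png

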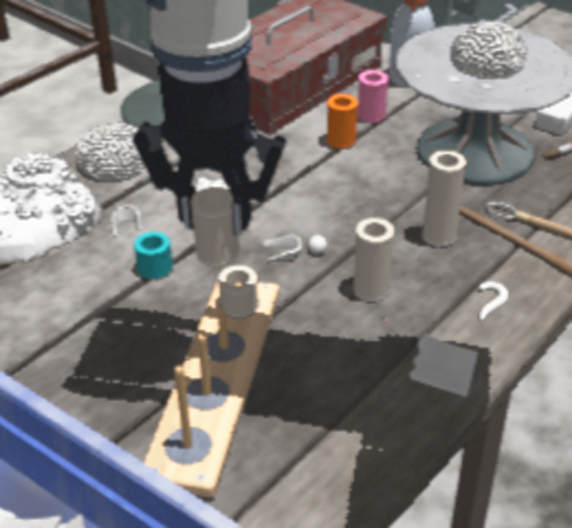

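>>> {"api": "play_rows", "payload": {"moves": [[[0,0,0],[1,0,20],0],[[0,0,0],[1,0,50],0],[[0,0,0],[1,0,80],0],[[0,0,0],[1,0,105],0],[[0,0,0],[1,0,118],0],[[0,0,0],[1,0,124],0],[[0,0,0],[1,0,126],0],[[0,0,0],[1,0,126.5],0],[[0,0,0],[1,0,126.5],0],[[0,0,0],[1,0,126.5],0.65],[[0,0,0],[1,0,126.5],0.75],[[0,0,0],[1,0,126.5],0.8],[[0,0,0],[1,0,126.5],0.8],[[0,0,0],[1,0,100],0.8],[[0,0,0],[1,0,65],0.8],[[0,0,0],[1,0,20],0.8],[[0,0,0],[1,0,-20],0.8],[[0,0,0],[1,0,-20],0.8],[[0,0,0],[1,0,-20],0.8]]}}

```text
clock: 12.9
eef_pos: [501.8, 291.3, 200.8]
tcp_rot: [3.139, -0.0, 2.076]
contact_force: [-0.6, -0.2, -0.9]
opening: 0.797
```

```bash
python3 -c "
from look import *
from go import go
R=(485.3,320.05,2.077)
look('wrist','k1',[(533.3,233.5,23,40),(501.3,291.2,23,65),(451.5,100,0,90)],R)
go([451.5,100,200],90);go([451.5,100,135],90);go([451.5,100,50],90)
"
```

```text
12.9 [501.8 291.3 200.8] [179.8  -0.  119. ] [-0.6 -0.2 -0.9] 0.797
at [501.1 290.9 199.5] [180.  -0. 119.] turn [ 0. -0. 29.] shift [-143.  -135.8   -0.6]
at [501.1 290.9 199.5] [180.  -0. 119.] turn [ 0. -0. 29.] shift [-143.  -135.8   64.4]
at [501.1 290.9 199.5] [180.  -0. 119.] turn [ 0. -0. 29.] shift [-143.  -135.9  149.4]
```

View pics/k1.png

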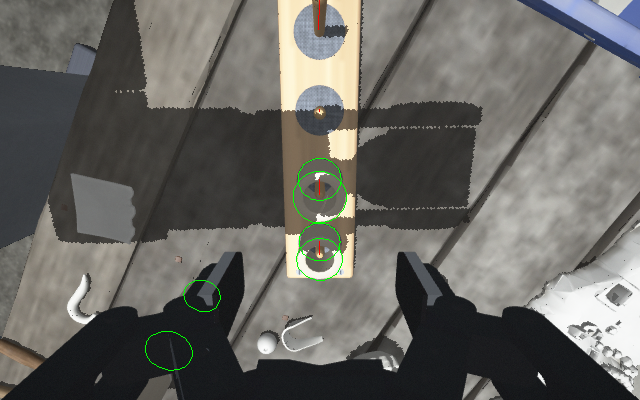

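>>> {"api": "play_rows", "payload": {"moves": [[[0,0,4],[-30,-28,0],0.8],[[0,0,11],[-60,-57,5],0.8],[[0,0,18],[-95,-90,20],0.8],[[0,0,25],[-125,-119,40],0.8],[[0,0,29],[-143,-135.8,60],0.8],[[0,0,29],[-143,-135.8,64],0.8],[[0,0,29],[-143,-135.8,64],0.8],[[0,0,29],[-143,-135.8,64],0.8]]}}

```text
clock: 13.75
eef_pos: [452.0, 100.8, 135.4]
tcp_rot: [3.141, -0.0, 1.571]
contact_force: [0.2, -0.4, 1.4]
opening: 0.804
```

```bash
python3 -c "
from look import *
from go import go
look('wrist','l1',[(451.5,100,0,90),(446,-34,0,115)])
go([451.5,100,50],90)
"
```

```text
13.75 [452.  100.8 135.4] [180.  -0.  90.] [ 0.2 -0.4  1.4] 0.804
at [452.2 101.  135.7] [179.9  -0.   90. ] turn [ 0.1 -0.   0. ] shift [-1.1 -0.8 85.7]
```

View pics/l1.png

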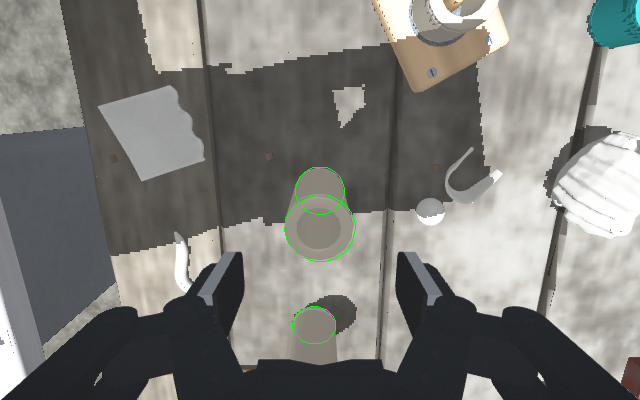

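>>> {"api": "play_rows", "payload": {"moves": [[[0,0,0],[-1,-1,25],0.8],[[0,0,0],[-1,-1,55],0.8],[[0,0,0],[-1,-1,78],0.8],[[0,0,0],[-1,-1,85],0.8],[[0,0,0],[-1,-1,85],0.8],[[0,0,0],[-1,-1,85],0],[[0,0,0],[-1,-1,85],0],[[0,0,0],[-1,-1,85],0],[[0,0,0],[-1,-1,85],0],[[0,0,0],[-1,-1,85],0],[[0,0,0],[-1,-1,85],0]], "newtons": 50}}

```text
clock: 14.9
eef_pos: [452.2, 100.4, 52.0]
tcp_rot: [3.138, -0.001, 1.571]
contact_force: [-1.7, 1.0, 7.3]
opening: 0.481
```

```bash
python3 -c "
from go import *
s=r.sense();p=s['eef_pos'];print(p,s['opening'],s['contact_force'])
go([469.3,348.9,p[2]+150],119)
"
```

```text
[452.20708811 100.35456277  51.9748183 ] 0.48066733093334196 [-1.65147691  0.95187154  7.30147064]
at [452.2 100.4  52. ] [ 1.798e+02 -1.000e-01  9.000e+01] turn [  0.2  -0.  -29. ] shift [ 248.7   17.7 -149.6]
```

>>> {"api": "play_rows", "payload": {"moves": [[[0,0,0],[0,0,-18],0],[[0,0,0],[0,0,-50],0],[[0,0,0],[0,0,-85],0],[[0,0,0],[0,0,-118],0],[[0,0,-2],[12,1,-140],0],[[0,0,-6],[40,3,-149],0],[[0,0,-10],[72,5,-149.6],0],[[0,0,-14],[104,7,-149.6],0],[[0,0,-18],[136,9,-149.6],0],[[0,0,-22],[168,12,-149.6],0],[[0,0,-26],[200,14,-149.6],0],[[0,0,-29],[228,16,-149.6],0],[[0,0,-29],[244,17.5,-149.6],0],[[0,0,-29],[248.7,17.7,-149.6],0],[[0,0,-29],[248.7,17.7,-149.6],0],[[0,0,-29],[248.7,17.7,-149.6],0]]}}

```text
clock: 16.5
eef_pos: [469.1, 347.7, 201.9]
tcp_rot: [3.139, 0.001, 2.076]
contact_force: [0.4, -0.4, -2.0]
opening: 0.478
```

```bash
python3 -c "
from look import *
from go import go
R=(485.3,320.05,2.077)
look('wrist','m1',[(533.3,233.5,23,40),(501.3,291.2,23,65),(469.3,348.9,150,90)],R)
go([469.3,348.9,75],119)
look('side','m2',[(469.3,348.9,150,90)])
"
```

```text
16.5 [469.1 347.7 201.9] [1.799e+02 1.000e-01 1.190e+02] [ 0.4 -0.4 -2. ] 0.478
at [469.2 347.6 201.9] [179.8   0.  119. ] turn [ 0.2  0.  -0. ] shift [  1.1   0.4 126.9]
16.55 [469.2 347.6 201.9] [179.8   0.  119. ] [-0.4  0.9 -1.8] 0.475
```

View pics/m1.png

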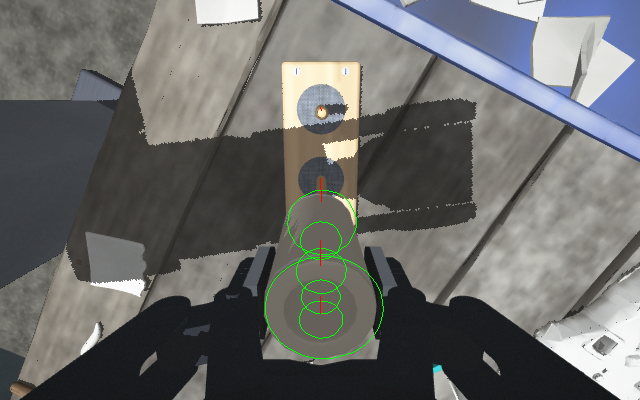

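View pics/m2.png

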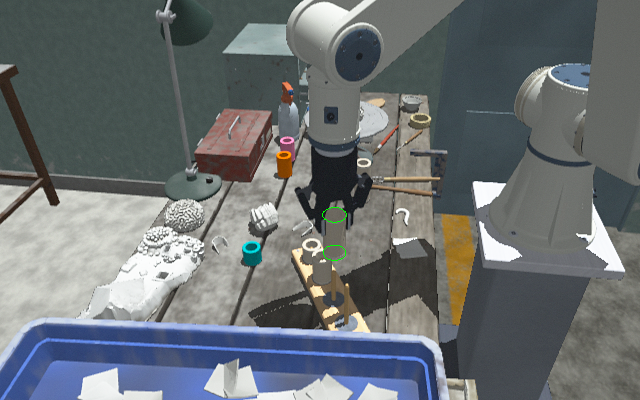

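>>> {"api": "play_rows", "payload": {"moves": [[[0,0,0],[1,0.4,20],0],[[0,0,0],[1,0.4,50],0],[[0,0,0],[1,0.4,80],0],[[0,0,0],[1,0.4,105],0],[[0,0,0],[1,0.4,119],0],[[0,0,0],[1,0.4,125],0],[[0,0,0],[1,0.4,127],0],[[0,0,0],[1,0.4,127.5],0],[[0,0,0],[1,0.4,127.5],0],[[0,0,0],[1,0.4,127.5],0.65],[[0,0,0],[1,0.4,127.5],0.75],[[0,0,0],[1,0.4,127.5],0.8],[[0,0,0],[1,0.4,127.5],0.8],[[0,0,0],[1,0.4,100],0.8],[[0,0,0],[1,0.4,60],0.8],[[0,0,0],[1,0.4,15],0.8],[[0,0,0],[1,0.4,-20],0.8],[[0,0,0],[1,0.4,-20],0.8],[[0,0,0],[1,0.4,-20],0.8]]}}

```text
clock: 18.5
eef_pos: [469.3, 349.0, 222.8]
tcp_rot: [3.137, 0.001, 2.076]
contact_force: [0.1, 0.2, -0.4]
opening: 0.8
```

```bash
python3 -c "
from look import *
from go import go
R=(485.3,320.05,2.077)
look('wrist','n1',[(533.3,233.5,23,40),(501.3,291.2,23,65),(469.3,348.9,23,90)],R)
go([446,-34,220],90);go([446,-34,170],90)
"
```

```text
18.5 [469.3 349.  222.8] [179.7   0.  119. ] [ 0.1  0.2 -0.4] 0.8
at [468.7 348.5 221.4] [179.9   0.  119. ] turn [ 0.1  0.  29. ] shift [-323.7 -205.     1.2]
at [468.7 348.5 221.4] [179.9   0.  119. ] turn [ 0.1  0.  29. ] shift [-323.6 -205.2   51.2]
```

View pics/n1.png

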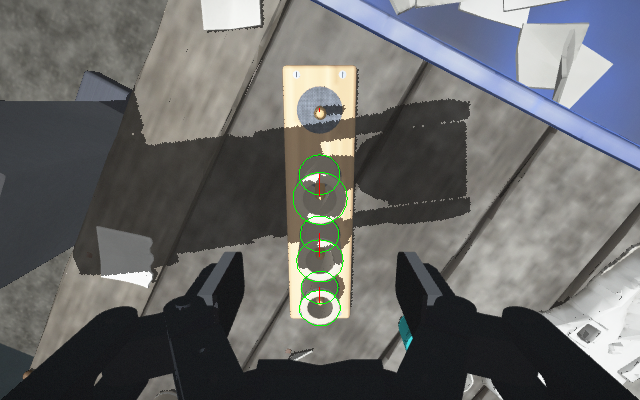

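>>> {"api": "play_rows", "payload": {"moves": [[[0,0,3],[-35,-22,0],0.8],[[0,0,8],[-75,-47,0],0.8],[[0,0,13],[-115,-73,5],0.8],[[0,0,17],[-155,-98,10],0.8],[[0,0,21],[-195,-123,15],0.8],[[0,0,25],[-235,-149,25],0.8],[[0,0,29],[-275,-174,35],0.8],[[0,0,29],[-310,-196,45],0.8],[[0,0,29],[-323.6,-205,51],0.8],[[0,0,29],[-323.6,-205,51],0.8],[[0,0,29],[-323.6,-205,51],0.8]]}}

```text
clock: 19.65
eef_pos: [445.3, -33.8, 169.2]
tcp_rot: [3.142, -0.001, 1.569]
contact_force: [-0.0, 0.6, 0.1]
opening: 0.799
```

```bash
python3 -c "
from look import *
from go import go
look('wrist','o1',[(446.5,-34,0,115)])
go([446.5,-34,75],90)
look('side','o2',[(446.5,-34,0,115)])
"
```

```text
19.65 [445.3 -33.8 169.2] [ 1.80e+02 -1.00e-01  8.99e+01] [-0.   0.6  0.1] 0.799
at [445.7 -33.3 169.6] [179.9  -0.   90. ] turn [ 0.1 -0.  -0. ] shift [-0.8  0.7 94.6]
19.7 [445.7 -33.3 169.6] [179.9  -0.   90. ] [ 0.  -0.3 -0.1] 0.802
```

View pics/o1.png

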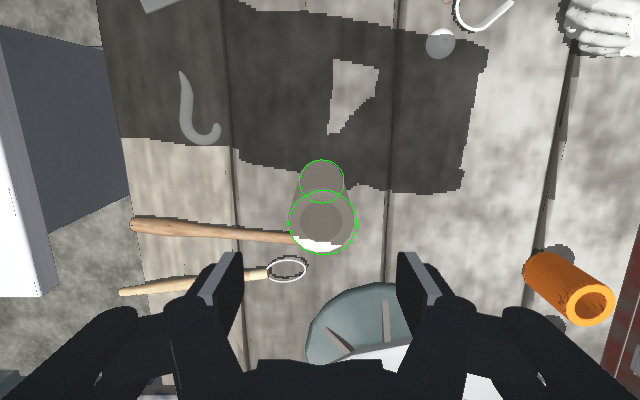

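View pics/o2.png

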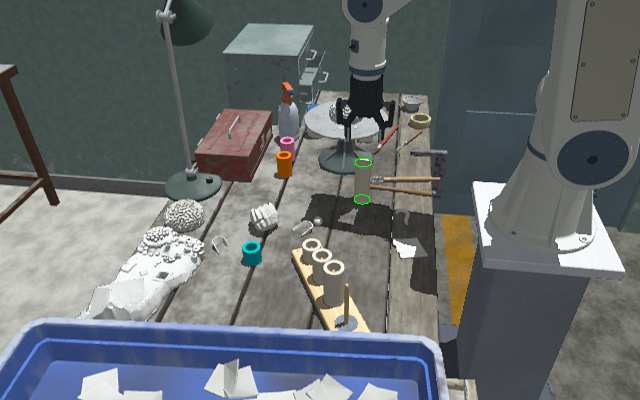

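>>> {"api": "play_rows", "payload": {"moves": [[[0,0,0],[-0.8,0.7,25],0.8],[[0,0,0],[-0.8,0.7,55],0.8],[[0,0,0],[-0.8,0.7,84],0.8],[[0,0,0],[-0.8,0.7,94],0.8],[[0,0,0],[-0.8,0.7,94],0.8],[[0,0,0],[-0.8,0.7,94],0],[[0,0,0],[-0.8,0.7,94],0],[[0,0,0],[-0.8,0.7,94],0],[[0,0,0],[-0.8,0.7,94],0],[[0,0,0],[-0.8,0.7,94],0],[[0,0,0],[-0.8,0.7,94],0]], "newtons": 55}}

```text
clock: 20.85
eef_pos: [447.6, -33.8, 77.2]
tcp_rot: [3.138, -0.001, 1.571]
contact_force: [-2.1, 0.7, 6.6]
opening: 0.472
```

```bash
python3 -c "
from go import *
s=r.sense();p=s['eef_pos'];print(p,s['opening'],s['contact_force'])
go([437.3,406.6,p[2]+155],119)
"
```

```text
[447.55489943 -33.77224277  77.23157509] 0.4724157302460541 [-2.11760635  0.69775399  6.60884961]
at [447.6 -33.8  77.2] [179.8  -0.   90. ] turn [  0.2   0.  -29. ] shift [ 440.5   -9.8 -154.7]
```

>>> {"api": "play_rows", "payload": {"moves": [[[0,0,0],[0,0,-18],0],[[0,0,0],[0,0,-50],0],[[0,0,0],[0,0,-85],0],[[0,0,0],[0,0,-118],0],[[0,0,-1],[15,0,-145],0],[[0,0,-4],[45,-1,-154.7],0],[[0,0,-6.5],[80,-2,-154.7],0],[[0,0,-9],[115,-3,-154.7],0],[[0,0,-11.5],[150,-4,-154.7],0],[[0,0,-14],[185,-4,-154.7],0],[[0,0,-16.5],[220,-5,-154.7],0],[[0,0,-19],[255,-6,-154.7],0],[[0,0,-21.5],[290,-7,-154.7],0],[[0,0,-24],[325,-7,-154.7],0],[[0,0,-26.5],[360,-8,-154.7],0],[[0,0,-29],[395,-9,-154.7],0],[[0,0,-29],[425,-9.5,-154.7],0],[[0,0,-29],[440.5,-9.8,-154.7],0],[[0,0,-29],[440.5,-9.8,-154.7],0],[[0,0,-29],[440.5,-9.8,-154.7],0]]}}

```text
clock: 22.85
eef_pos: [437.1, 405.8, 232.2]
tcp_rot: [3.139, 0.002, 2.077]
contact_force: [-0.6, -0.4, -2.6]
opening: 0.472
```

```bash
python3 -c "
from look import *
from go import go
R=(485.3,320.05,2.077)
look('wrist','p1',[(437.3,406.6,155,115)],R)
go([437.3,406.6,100],119)
look('side','p2',[(437.3,406.6,155,115)],R)
"
```

```text
22.85 [437.1 405.8 232.2] [1.798e+02 1.000e-01 1.190e+02] [-0.6 -0.4 -2.6] 0.472
at [437.1 405.4 232.2] [1.798e+02 1.000e-01 1.190e+02] turn [ 0.2  0.1 -0. ] shift [  1.1   0.3 132.2]
22.9 [437.1 405.4 232.2] [1.798e+02 1.000e-01 1.190e+02] [-0.  -0.2 -2.7] 0.473
```

View pics/p1.png

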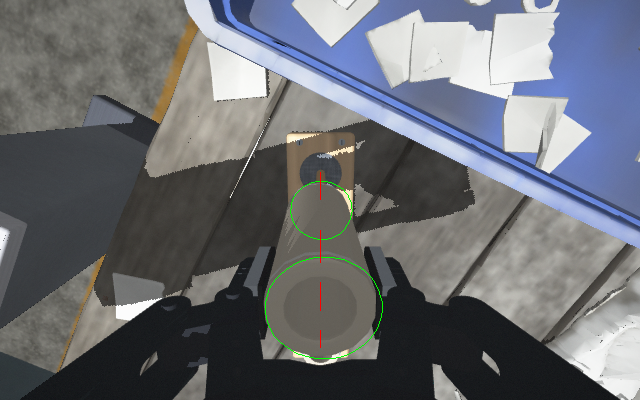

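View pics/p2.png

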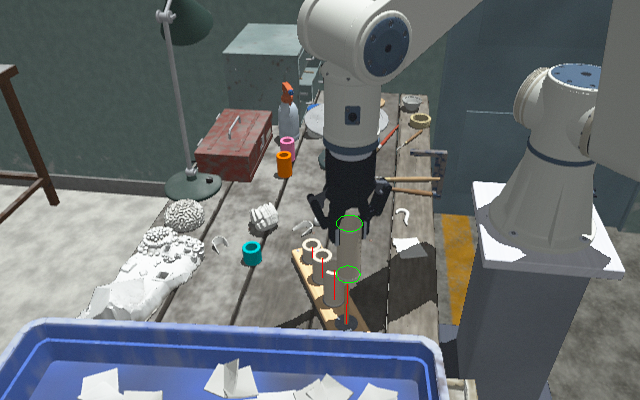

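>>> {"api": "play_rows", "payload": {"moves": [[[0,0,0],[1,0.3,20],0],[[0,0,0],[1,0.3,50],0],[[0,0,0],[1,0.3,80],0],[[0,0,0],[1,0.3,108],0],[[0,0,0],[1,0.3,123],0],[[0,0,0],[1,0.3,130],0],[[0,0,0],[1,0.3,132],0],[[0,0,0],[1,0.3,132.7],0],[[0,0,0],[1,0.3,132.7],0],[[0,0,0],[1,0.3,132.7],0.65],[[0,0,0],[1,0.3,132.7],0.75],[[0,0,0],[1,0.3,132.7],0.8],[[0,0,0],[1,0.3,132.7],0.8],[[0,0,0],[1,0.3,105],0.8],[[0,0,0],[1,0.3,65],0.8],[[0,0,0],[1,0.3,20],0.8],[[0,0,0],[1,0.3,-20],0.8],[[0,0,0],[-60,0.3,-40],0.8],[[0,0,0],[-100,0,-50],0.8],[[0,0,0],[-100,0,-50],0.8]]}}

```text
clock: 24.95
eef_pos: [488.0, 314.7, 284.8]
tcp_rot: [3.135, 0.003, 2.074]
contact_force: [-0.6, 0.2, 0.0]
opening: 0.8
```

```bash
python3 -c "
from look import *
R=(485.3,320.05,2.077)
P=[(533.3,233.5,23,40),(501.3,291.2,23,65),(469.3,348.9,23,90),(437.3,406.6,23,115)]
look('wrist','q1',[],R)
look('side','q2',P);look('scene','q3',[])
im=cv2.imread('pics/q2.png')[130:340,220:440];im3=cv2.imread('pics/q3.png')[130:340,200:420]
cv2.imwrite('pics/q4.png',cv2.resize(np.hstack([im,im3]),None,fx=1.8,fy=1.8,interpolation=2))
"
```

```text
24.95 [488.  314.7 284.8] [179.6   0.2 118.8] [-0.6  0.2  0. ] 0.8
25.0 [487.2 315.6 283.9] [1.797e+02 1.000e-01 1.188e+02] [ 0.3 -0.  -0.4] 0.8
25.05 [486.2 316.9 283. ] [1.798e+02 1.000e-01 1.188e+02] [-0.5  0.1  0.3] 0.796
```

View pics/q1.png

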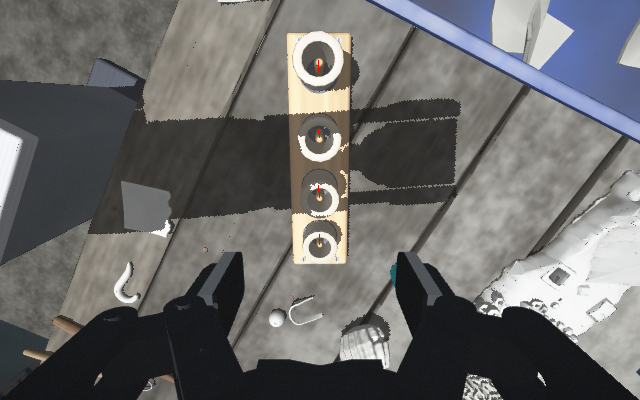

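View pics/q4.png

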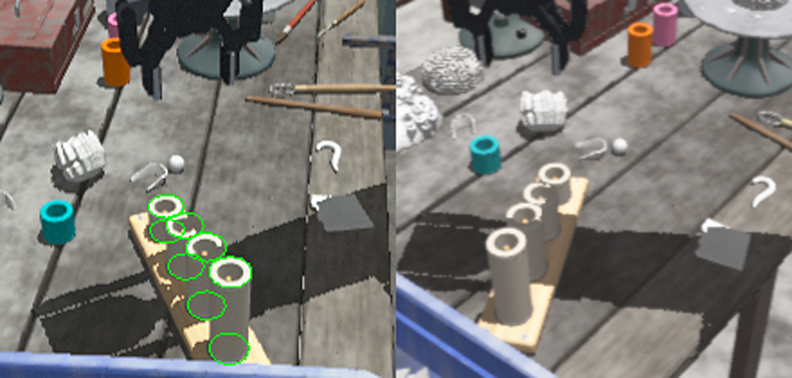

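>>> {"api": "play_rows", "payload": {"moves": [[[0,0,0],[0,0,-20],0.8],[[0,0,0],[0,0,-20],0.8],[[0,0,0],[0,0,-20],0.8],[[0,0,0],[0,0,-20],0.8]]}}

```text
clock: 25.5
eef_pos: [484.7, 318.1, 301.2]
tcp_rot: [3.14, 0.001, 2.076]
contact_force: [-0.8, -0.2, 0.3]
opening: 0.798
```

```bash
python3 -c "
from look import *
s,f,c=look('side','z')
for l in r.silhouettes(f,'raw_bud_mid'): print(l['conf'],l['location'])
print(r.sign_off())"
```

```text
25.5 [484.7 318.1 301.2] [1.799e+02 1.000e-01 1.189e+02] [-0.8 -0.2  0.3] 0.798
0.88 [263.4, 219.0]
0.46 [329.1, 280.5]
the job is handed in; nothing more can be done
None
```

All four props are on the rack, one over each dowel, with the 40, 65, 90 and 115 mm props on dowels 1 to 4. I placed them shortest first and handed the job in at about 25.5 s.

- **Placing:** in the last wrist and scene pictures each rim sits over its dowel, and the dowel shows inside the bore. In the side picture the projected tube outlines match the props standing on the board.
- **Bud:** the network finds it at pixel (263, 219) in the side view, against (262, 218) at the start. I never touched it. A second bud report, at confidence 0.46, lies on the rack at (329, 281) and is a false hit.
- **Look-alikes:** the orange, pink and turquoise pieces were left alone.
- **Forces:** the largest wrist reading in any state I read was about 8.6 N, while closing on a prop. In the last reading the gripper was open, about 300 mm up and clear of everything, at under 1 N.

No check failed. The scene and side cameras disagreed by up to 7 mm on where the shortest prop stood and 2 to 4 mm on the other positions. I used the combined values, and the wrist view confirmed them.

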